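Flip the slide carrier and hold the viewer's selector at its third stop

TASK

Take the slide carrier of the light-box viewer by its T-handle and flip it right over, so that it lies flat on the lit window with its other face up. Then turn the viewer's sprung selector knob clockwise, feeling the clicks, to the third stop from rest and never past it. The selector springs back when let go, so finish while still holding it steady at the third stop with the fingers; leave the bottle, slide box and beaker where they stand.

Things in the scene. Friction and masses are not known exactly. Their poses are not given: they have to be found in the camera images.
- hinge (a point): Point on the carrier's hinge line, mid-width, fixed to the viewer, with the viewer's axes: x along the hinge line, z up, y towards the lit window. The viewer is a fixed white light box, 220 (x) by 200 (y) by 60 mm high, at some yaw. This point is 67 mm above the work surface, 40 mm to +x of the box's centre. Window: +y half of the top.
- carrier (a joint): Carrier angle about the hinge line, rad. 0: flat on the -y half; pi/2: upright; pi: flat on the window, at its end stop. Starts at 0 to 0.5. The stiff hinge stays where it is left; 2 to 3 N at the handle moves it. The carrier is an aluminium frame 120 (x) by 90 mm, 8 mm thick, mid-plane at the hinge line, holding three glass slides.
- handle (a point): Centre of the T-handle's crossbar on the carrier: black round bar, 16 mm diameter, 40 mm long, parallel to x, 145 mm from the hinge line, on a stem 10 by 6 mm; the frame ends 99 mm from the hinge line. At carrier angle a: y = -145 cos a, z = 145 sin a mm from hinge. Flat, it overhangs the side of the box. Pinched by its end faces (along x) it can turn between the pads.
- selector (a joint): Selector knob angle, rad, growing clockwise seen from above. 0: rest, at the end stop. A click every 24 degrees (0.419 rad), so the third stop is at 72 degrees (1.257); the fifth is the far end stop. The resistance (0.02 to 0.13 N m) swells after each stop and gives way before the next. A spring always turns it back to rest when let go.
- wing (a point): Winged grip of the selector knob: black upright bar 46 (its x) by 14 (its y) by 36 mm tall, turning about its vertical centre line. This point: on it, 94 mm above the work surface (12 mm below the top, 24 mm above the 52 mm wide disc under the bar); from hinge 108 mm to -x, 50 mm to -y. White line on its -x end; at rest it has the viewer's axes. Dots mark rest and the stops, rest and third bigger.
- bottle: Bystander: amber bottle, 56 mm in diameter, 110 mm tall, loose; origin at the centre of its underside.
- slide_box: Bystander: flat white slide box, 85 by 100 by 32 mm, loose; origin at the centre of its underside.
- beaker: Bystander: glass beaker, 68 mm in diameter at the rim, 80 mm tall, loose; origin at the centre of its underside.

How it is judged:
By the outcome, as a careful person would: the job done as asked, in the order asked, and still so for the second after the job is handed in, while the arm keeps its last pose, push and grip.
It also fails if it takes over 69 s, if anything falls off the work surface, if the arm or the gripper's body presses on something with over 40 N, if the wrist force passes 120 N, or if a joint passes its speed limit or range.

ROBOT

A 7-joint arm with a two-finger parallel gripper is mounted at the origin on the work surface. World frame = base frame: x ahead of the robot, y to its left, z up, the work surface at z = 0. Lengths are in m, angles in rad, forces in N, time in s.
With the tool pointing down it reaches from about 0.4 to 0.85 m from the base axis. Payload 4.5 kg.
Tool frame: the origin (TCP) lies between the finger pads; the fingertips stand 11 mm ahead of it and the grasp point (between the pads) lies 8 mm behind it (r.nose_length is the distance from the TCP to the fingertips, in m); z points along the fingers, y is the line along which they close (so a half turn about z gives the same grasp; the last joint's range is limited). The gripper opens to 88 mm and grips with 3 to 60 N. Pads are 18 mm wide; open, the fingers measure 123 mm over their backs; the gripper's body (75 mm by 187 mm) begins 45 mm behind the grasp point.
Start: joints at [1.281, 0.689, -0.195, 1.565, 0.157, 0.902, -0.215], TCP at [0.199, -0.593, 0.25] pointing down, gripper open.
Joint ranges: [-3.01, 3.01], [-0.46, 2.08], [-1.47, 1.51], [0.13, 2.56], [-1, 4.14], [0.04, 2.09], [-2.66, 2.66]. Speed limits (rad/s): [2.57, 2.57, 3.14, 3.14, 3.14, 3.14, 3.14].

INTERFACE

Orientations are given as a unit quaternion [x, y, z, w].
In Python, from plant import get_state, snapshot, camera_model, r gives the robot as it stands.
- The arm moves only by the shell command python3 -m inch 'ROWS' [FORCE]. ROWS is text: rows parted by semicolons, each of 7 numbers parted by spaces: the opening, from -1 (shut) to 1 (fully open), then the shift along the tool's x, y, z in m, then the turn, a rotation vector about the tool's x, y, z in rad. A call has 1 to 20 rows; each row shifts and turns the commanded pose from where the row before left it, along the tool's axes as they then stand; what a row does not reach is not made up. A row lasts 1/12 s, in which the tool goes at most 41.7 mm and 7.16 degrees, less where a joint would pass 70% of its speed; a pose out of reach is approached as far as the arm can. A call is refused whole if a number of a shift passes 0.0417 or a number of a turn 0.125, either way. A call with a gripper value outside its range is refused whole. The fingers move at their own pace and stop on an object; FORCE is the grip in N (left out, the last holds). Time passes only in rows, so rows that do not move let the fingers close. It gives the time, the measured TCP pose, the force, the opening and the grip force at its end, in the units of the state.
- get_state(): the state, without advancing time (a new reading comes with each control period).
- snapshot(name): name is "scene" or "side" or "wrist"; returns (picture, depth): 480x640x3 uint8, red, green, blue; 480x640 float32, m along the optical axis (not along the pixel's ray), 0 where there is no reading.
- camera_model(name): a dict with "intrinsics" (3x3 intrinsics, pixels), "dist" ([k1, k2, p1, p2, k3] as OpenCV has them; the pictures are not rectified), "view" (4x4, takes a point from world to camera coordinates). Camera axes: x right, y down, z forward; pixel columns grow to the right and rows downward; lengths in m; the calibration is good to about 2 mm. A picture is of the moment at which its call begins: read the wrist's pose just before it. camera_model takes no time and is no camera call; for the wrist camera it gives the pose at the moment of the call.
- r.finish_job(): hands the job in; it is judged then, once.
The state is a dict: "clock": time; "q": joint angles; "qd": joint speeds; "joint_torque": joint torques, N m; "tool_pos": TCP position; "eef_rot": TCP orientation; "contact_force": force on the tool from outside, world axes, zero at the start; "moment": the same for the moment, N m; "opening": opening from 0.0 (shut) to 1.0 (fully open); "finger_force": force on a finger pad.
Only numpy, scipy, OpenCV 4.12 (cv2) and the standard library are available. Lean on these libraries where they do the work, as an engineer would, in place of code of your own. Each camera call takes 0.05 s, during which the arm holds its last target. There are 200 camera calls.

## Working session

There is one attempt and no reset: what is moved stays moved. The work goes in short steps, Python scripts to look and compute and a shell command to move; the robot and the scene stay as the last step left them, time stands still between calls to the robot, and variables do not carry over. Pictures are saved under pics/ and viewed, at most 10 in all, crops included, and the job is handed in when it is done.

```bash
ls; mkdir -p pics
python3 - <<'E'
from plant import *
import cv2,numpy as np
s=get_state();print(s)
for n in("scene","side"):
    p,d=snapshot(n);cv2.imwrite(f"pics/{n}0.png",p[:,:,::-1]);np.save(f"pics/{n}0.npy",d)
    c=camera_model(n);print(c);print(-c["view"][:3,:3].T@c["view"][:3,3])
E
```

```text
pics
{'clock': 0.0, 'q': array([ 1.28079309,  0.68997512, -0.19451121,  1.56631101,  0.15729782,
        0.90249828, -0.21509927]), 'qd': array([ 0.0001525 , -0.00219358, -0.00180305,  0.00043049, -0.00080699,
        0.00057195, -0.00154676]), 'joint_torque': array([-8.64032745e-05, -5.27560544e+01, -1.26727805e+00, -1.53430420e+01,
       -5.27796254e-02,  6.55515993e-03,  1.98232774e-04]), 'tool_pos': array([ 0.19862332, -0.59197047,  0.24892427]), 'eef_rot': array([ 9.86915883e-01,  1.61233462e-01, -2.09115551e-04, -8.75766099e-04]), 'contact_force': array([ 0.73436519, -0.1014529 ,  0.70100975]), 'moment': array([-0.01063068,  0.00633371, -0.00209925]), 'finger_force': 0.0, 'opening': 0.9970561251543388}
{'intrinsics': array([[554.12468823,   0.        , 321.3596336 ],
       [  0.        , 554.12468823, 240.75373606],
       [  0.        ,   0.        ,   1.        ]]), 'dist': array([-0.09703842,  0.        ,  0.        ,  0.        ,  0.        ]), 'view': array([[-0.67573603,  0.73696061, -0.01642816,  0.3536564 ],
       [ 0.56536735,  0.50384008, -0.65307346, -0.33798344],
       [-0.47301225, -0.45059321, -0.75711636,  1.26413513],
       [ 0.        ,  0.        ,  0.        ,  1.        ]])}
[1.02801457 0.47926947 0.74217929]
{'intrinsics': array([[484.20532883,   0.        , 328.03836458],
       [  0.        , 484.20532883, 240.16235709],
       [  0.        ,   0.        ,   1.        ]]), 'dist': array([-0.00945524,  0.        ,  0.        ,  0.        ,  0.        ]), 'view': array([[ 0.95813329, -0.28568254,  0.01913356, -0.58469896],
       [-0.1561709 , -0.57744279, -0.8013554 ,  0.22927896],
       [ 0.23998178,  0.76481717, -0.59788246,  0.61265447],
       [ 0.        ,  0.        ,  0.        ,  1.        ]])}
[ 0.44900032 -0.50321146  0.56121667]
```

View pics/scene0.png

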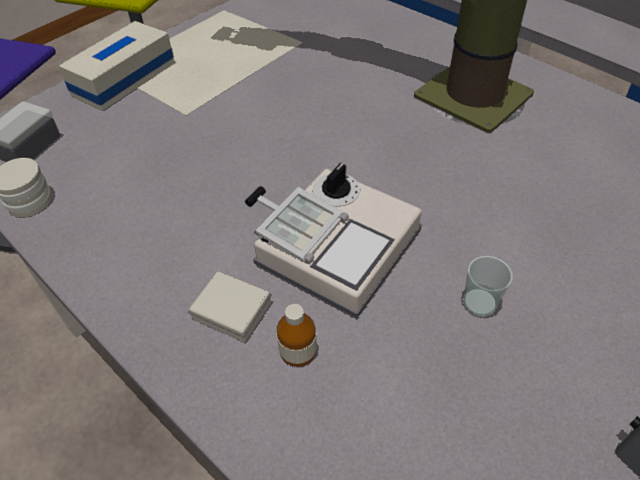

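View pics/side0.png

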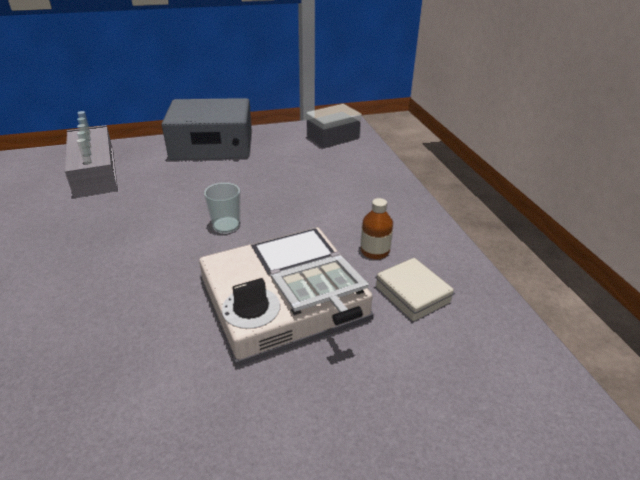

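The scene view shows the viewer at about (340,240), with its handle at (257,196) and knob at (337,183). In the side view, the handle is at (348,316) and the knob at (250,298). The window is on the far side, and the carrier is tilted slightly.

```bash
cat > h.py <<'E'
from plant import *
import cv2,numpy as np
def cloud(n,p,d,c=None):
    c=c or camera_model(n)
    v,u=np.mgrid[:480,:640]
    xy=cv2.undistortPoints(np.stack([u,v],-1).reshape(-1,1,2).astype(float),c["intrinsics"],c["dist"]).reshape(480,640,2)
    P=np.concatenate([xy*d[...,None],d[...,None]],-1)
    T=np.linalg.inv(c["view"]);return P@T[:3,:3].T+T[:3,3]
def ray(c,u,v):
    x=cv2.undistortPoints(np.array([[[u,v]]],float),c["intrinsics"],c["dist"])[0,0]
    T=np.linalg.inv(c["view"]);return T[:3,3],T[:3,:3]@np.array([*x,1])
E
python3 - <<'E'
from h import *
for n,box in(("scene",(225,150,430,310)),("side",(190,220,400,360))):
    p=cv2.imread(f"pics/{n}0.png");d=np.load(f"pics/{n}0.npy");X=cloud(n,p,d)
    R=np.zeros((480,640),bool);R[box[1]:box[3],box[0]:box[2]]=1
    top=R&(abs(X[...,2]-.06)<.004)&(d>0)
    if n=="scene": ext=R&(X[...,2]>.03)&(d>0)
    xy=X[top][:,:2].astype(np.float32);print(n,top.sum(),np.median(X[top][:,2]),cv2.minAreaRect(xy),cv2.minAreaRect((np.percentile(xy,1,0)[None]).astype(np.float32))[0])
    m=(R&(p.max(2)<45)&(d>0)).astype(np.uint8)
    k,L,S,C=cv2.connectedComponentsWithStats(m)
    for i in range(1,k):
        if S[i,4]>25:
            q=X[L==i];print(S[i],C[i].round(1),"med",np.median(q,0).round(4),"z",np.percentile(q[:,2],[2,98]).round(3),cv2.minAreaRect(q[:,:2].astype(np.float32)))
E
```

```text
scene 7928 0.06066654557804285 ((0.5550212264060974, 0.07269527018070221), (0.22186580300331116, 0.20028673112392426), 9.326643943786621) (0.44308626651763916, -0.030022159218788147)
[323 165  27  33 597] [336.4 183.6] med [0.5043 0.0185 0.0779] z [0.066 0.107] ((0.5009664297103882, 0.016050204634666443), (0.03973795473575592, 0.046631235629320145), 47.16498565673828)
[245 187  21  19 166] [254.8 196. ] med [ 0.6227 -0.0598  0.0905] z [0.082 0.094] ((0.618488609790802, -0.06055441498756409), (0.04037874564528465, 0.014341643080115318), 3.284867763519287)
side 7238 0.05923526185731631 ((0.6119746565818787, 0.07948841154575348), (0.3345476984977722, 0.20050975680351257), 9.00773811340332) (0.441934198141098, -0.03597724437713623)
[234 283  33  35 763] [249.6 300.3] med [0.4935 0.0038 0.0806] z [0.066 0.104] ((0.4933924973011017, -0.0007401611655950546), (0.026984993368387222, 0.04592984914779663), 84.4395523071289)
[333 307  29  18 292] [346.9 315.4] med [ 0.6153 -0.0678  0.0885] z [0.081 0.092] ((0.6169269680976868, -0.06593770533800125), (0.03924121335148811, 0.013840839266777039), 7.901099681854248)
```

Run:
```python
from h import *
def tri(a,b):
    o1,d1=ray(camera_model("scene"),*a);o2,d2=ray(camera_model("side"),*b)
    A=np.stack([d1,-d2],1);t=np.linalg.lstsq(A,o2-o1,rcond=None)[0]
    p,q=o1+d1*t[0],o2+d2*t[1];return (p+q)/2,np.linalg.norm(p-q)
H,e=tri((254.8,196),(346.9,315.4));print("handle",H,e)
yaw=np.radians(9.2);ex=np.array([np.cos(yaw),np.sin(yaw)]);ey=np.array([-ex[1],ex[0]])
c=np.array([.555,.0727]);hg=c+.04*ex
print("hinge",hg,"handle rel",(H[:2]-hg)@ex,(H[:2]-hg)@ey,"a",np.arcsin((H[2]-.067)/.145))
print("wing",hg-.108*ex-.05*ey)
for n in("scene","side"):
    c_=camera_model(n)
    d=np.load(f"pics/{n}0.npy");p=cv2.imread(f"pics/{n}0.png");X=cloud(n,p,d)
    for uv in((490,275),(297,340),(230,305)) if n=="scene" else ((225,210),(377,235),(415,285)): print(n,X[uv[1],uv[0]].round(3))
```

```text
handle [ 0.61708926 -0.06435665  0.08366547] 0.0015868387283485869
hinge [0.59448545 0.07909525] handle rel -0.0006222221570460551 -0.1452204907620672 a 0.11518885737028094
wing [0.49586879 0.01247127]
scene [0.465 0.311 0.042]
scene [0.767 0.18  0.075]
scene [0.777 0.042 0.036]
side [0.491 0.285 0.056]
side [0.74  0.135 0.056]
side [0.765 0.021 0.03 ]
```

```bash
python3 -m inch '1 0 0 0 0 0 -.12;1 0 0 0 0 0 -.12;1 0 0 0 0 0 -.12;1 0 0 0 0 0 -.12;1 0 0 0 0 0 -.12;1 0 0 0 0 0 -.12;1 0 0 0 0 0 -.12;1 0 0 0 0 0 -.12;1 0 0 0 0 0 -.12;1 0 0 0 0 0 -.12;1 0 0 0 0 0 -.12;1 0 0 0 0 0 -.089' 20
python3 -m inch '1 -.0227 .0248 0 0 0 0;1 -.0227 .0248 0 0 0 0;1 -.0227 .0248 0 0 0 0;1 -.0227 .0248 0 0 0 0;1 -.0227 .0248 0 0 0 0;1 -.0227 .0248 0 0 0 0;1 -.0227 .0248 0 0 0 0;1 -.0227 .0248 0 0 0 0;1 -.0227 .0248 0 0 0 0;1 -.0227 .0248 0 0 0 0;1 -.0227 .0248 0 0 0 0;1 -.0227 .0248 0 0 0 0;1 -.0227 .0248 0 0 0 0;1 -.0227 .0248 0 0 0 0;1 -.0227 .0248 0 0 0 0;1 -.0227 .0248 0 0 0 0;1 -.0227 .0248 0 0 0 0;1 -.0227 .0248 0 0 0 0;1 0 0 0 0 0 0;1 0 0 0 0 0 0'
cat >> h.py <<'E'
from scipy.spatial.transform import Rotation as Ro
def rel(target):
    s=get_state();R=Ro.from_quat(s["eef_rot"]);M=R.as_matrix()
    print("clk",s["clock"].__round__(2),"pos",s["tool_pos"].round(4),"q",s["q"].round(2),"tool y deg",np.degrees(np.arctan2(M[1,1],M[0,1])).round(2),"z",M[:,2].round(4))
    print("to go, tool axes",(M.T@(np.array(target)-s["tool_pos"])).round(4))
E
python3 - <<'E'
from h import *
rel([.617,-.064,.084-.008])
p,d=snapshot("wrist");cv2.imwrite("pics/w1.png",p[:,:,::-1])
E
```

```text
clock: 1.1
tool_pos: [0.1985, -0.5923, 0.2492]
eef_rot: [0.645, 0.764, 0.0, -0.0]
contact_force: [0.2, -0.2, -0.5]
opening: 0.998
finger_force: 0.0
clock: 2.77
tool_pos: [0.553, -0.7519, 0.2222]
eef_rot: [0.649, 0.758, -0.019, 0.069]
contact_force: [-0.8, -0.8, 0.2]
opening: 1.001
finger_force: 0.0
clk 2.77 pos [ 0.553  -0.7519  0.2222] q [ 0.85  1.35  0.85  0.14 -0.83  1.56  1.11] tool y deg 9.08 z [ 0.0792 -0.1188 -0.9898]
to go, tool axes [0.6838 0.1627 0.0681]
```

View pics/w1.png

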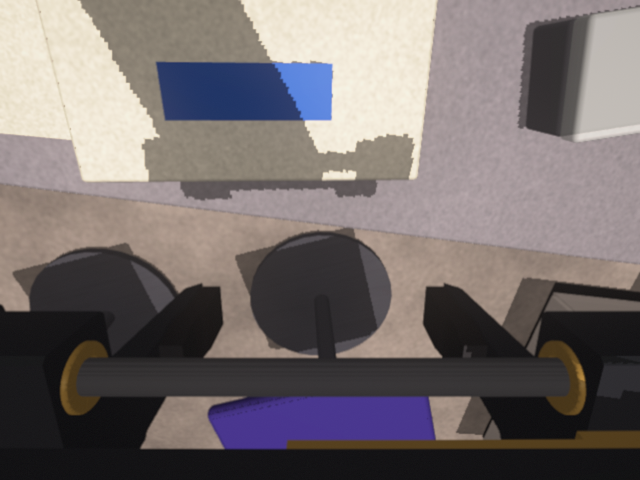

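The x sign was wrong: tool x points along +y of the viewer. The wrist view shows the table edge at rows 180–260, and nothing was touched. I'll turn back.

```bash
cat >> h.py <<'E'
def fix(yaw=9.2):
    s=get_state();R=Ro.from_quat(s["eef_rot"]);y=np.radians(yaw)
    W=np.array([[-np.sin(y),np.cos(y),0],[np.cos(y),np.sin(y),0],[0,0,-1.]]).T
    print("rotvec to go",(R.inv()*Ro.from_matrix(W)).as_rotvec().round(4))
E
python3 -m inch '1 .03 0 0 0 0 0;1 .03 0 0 0 0 0;1 .03 0 0 0 0 0;1 .03 0 0 0 0 0;1 .03 0 0 0 0 0;1 .03 0 0 0 0 0;1 .03 0 0 0 0 0;1 0 0 0 0 0 0'
python3 - <<'E'
from h import *
rel([.617,-.064,.25]);fix()
E
```

```text
clock: 3.48
tool_pos: [0.532, -0.5736, 0.1986]
eef_rot: [0.649, 0.758, -0.013, 0.067]
contact_force: [-0.0, 0.2, -0.9]
opening: 0.998
finger_force: 0.0
clk 3.48 pos [ 0.532  -0.5736  0.1986] q [ 0.43  1.05  0.85  1.24 -0.84  1.05  1.48] tool y deg 9.07 z [ 0.0844 -0.1061 -0.9908]
to go, tool axes [ 0.4817  0.1673 -0.0978]
rotvec to go [ 0.0669  0.1183 -0.0062]
```

```bash
python3 -m inch '1 .01 0 -.018 .0223 .0394 -.002;1 .01 0 -.018 .0223 .0394 -.002;1 .01 0 -.018 .0223 .0394 -.002;1 0 0 0 0 0 0;1 0 0 0 0 0 0'
python3 - <<'E'
from h import *
rel([.617,-.064,.25]);fix()
E
```

```text
clock: 3.9
tool_pos: [0.5246, -0.5491, 0.2528]
eef_rot: [0.649, 0.761, -0.004, 0.006]
contact_force: [0.5, -0.6, -0.4]
opening: 1.003
finger_force: 0.0
clk 3.9 pos [ 0.5246 -0.5491  0.2528] q [ 0.43  1.03  0.88  1.11 -0.75  1.3   1.39] tool y deg 9.13 z [ 0.0035 -0.0144 -0.9999]
to go, tool axes [ 0.4643  0.1681 -0.0038]
rotvec to go [ 0.0012  0.0148 -0.0013]
```

```bash
python3 -m inch '1 .029 .0105 0 0 .0148 0;1 .029 .0105 0 0 0 0;1 .029 .0105 0 0 0 0;1 .029 .0105 0 0 0 0;1 .029 .0105 0 0 0 0;1 .029 .0105 0 0 0 0;1 .029 .0105 0 0 0 0;1 .029 .0105 0 0 0 0;1 .029 .0105 0 0 0 0;1 .029 .0105 0 0 0 0;1 .029 .0105 0 0 0 0;1 .029 .0105 0 0 0 0;1 .029 .0105 0 0 0 0;1 .029 .0105 0 0 0 0;1 .029 .0105 0 0 0 0;1 .029 .0105 0 0 0 0;1 0 0 0 0 0 0;1 0 0 0 0 0 0'
python3 - <<'E'
from h import *
rel([.617,-.064,.15]);fix()
c=camera_model("wrist");p,d=snapshot("wrist");cv2.imwrite("pics/w2.png",p[:,:,::-1]);np.save("pics/w2.npy",d)
import pickle;pickle.dump(c,open("pics/w2.pkl","wb"))
E
```

```text
clock: 5.4
tool_pos: [0.617, -0.0612, 0.2505]
eef_rot: [0.647, 0.762, -0.0, -0.002]
contact_force: [-0.4, -0.3, 0.6]
opening: 1.0
finger_force: 0.0
clk 5.4 pos [ 0.617  -0.0612  0.2505] q [-0.45  0.89  0.99  1.61 -0.81  1.11  0.93] tool y deg 9.33 z [-0.003   0.0022 -1.    ]
to go, tool axes [-0.0031 -0.0002  0.1005]
rotvec to go [-0.0026 -0.0026  0.0023]
```

View pics/w2.png

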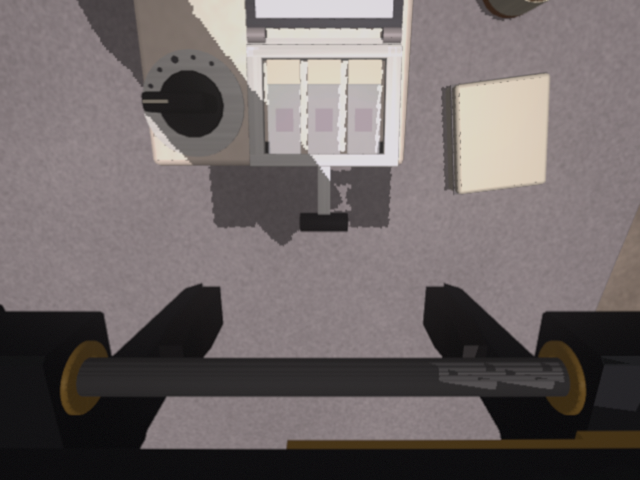

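The wrist view shows the handle bar at (324,222), centred between the fingers, and the knob at (190,103).

```bash
python3 - <<'E'
from h import *
import pickle;c=pickle.load(open("pics/w2.pkl","rb"));p=cv2.imread("pics/w2.png")
for nm,(x0,y0,x1,y1),z in(("handle",(290,205,360,240),.088),):
    m=(p[y0:y1,x0:x1].max(2)<40).astype(np.uint8);k,L,S,C=cv2.connectedComponentsWithStats(m);i=1+S[1:,4].argmax()
    u,v=C[i]+[x0,y0];o,d=ray(c,u,v);print(nm,S[i],u,v,(o+d*(z-o[2])/d[2]).round(4))
E
python3 -m inch '1 -.003 0 .02 0 0 0;1 0 0 .02 0 0 0;1 0 0 .02 0 0 0;1 0 0 .02 0 0 0;1 0 0 .02 0 0 0;1 0 0 .02 0 0 0;1 0 0 0 0 0 0;1 0 0 0 0 0 0'
python3 - <<'E'
from h import *
rel([.617,-.064,.076]);fix()
E
```

```text
handle [ 10   9  48  16 717] 323.3361227336123 221.7391910739191 [ 0.616  -0.0604  0.088 ]
clock: 6.12
tool_pos: [0.6166, -0.0679, 0.1318]
eef_rot: [0.65, 0.76, -0.0, -0.001]
contact_force: [1.0, 0.0, 0.5]
opening: 0.997
finger_force: 0.0
clk 6.12 pos [ 0.6166 -0.0679  0.1318] q [-0.38  1.01  0.84  1.7  -0.94  0.89  1.03] tool y deg 8.93 z [-2.6e-03  9.0e-04 -1.0e+00]
to go, tool axes [0.0038 0.0011 0.0558]
rotvec to go [-0.0024 -0.0013 -0.0047]
```

```bash
python3 -m inch '1 .006 0 .018 0 0 -.005;1 0 .001 .018 0 0 0;1 0 0 .0195 0 0 0;1 0 0 0 0 0 0;1 0 0 0 0 0 0'
python3 - <<'E'
from h import *
rel([.617,-.062,.076]);fix()
E
python3 -m inch '-1 0 0 0 0 0 0;-1 0 0 0 0 0 0;-1 0 0 0 0 0 0;-1 0 0 0 0 0 0;-1 0 0 0 0 0 0;-1 0 0 0 0 0 0;-1 0 0 0 0 0 0;-1 0 0 0 0 0 0;-1 0 0 0 0 0 0;-1 0 0 0 0 0 0' 20
python3 - <<'E'
from h import *
rel([.617,-.062,.076])
p,d=snapshot("side");cv2.imwrite("pics/s3.png",cv2.resize(p[220:380,200:420,::-1],None,fx=3,fy=3))
E
```

```text
clock: 6.53
tool_pos: [0.6178, -0.0611, 0.0778]
eef_rot: [0.647, 0.762, 0.0, -0.0]
contact_force: [-0.1, -0.3, 0.8]
opening: 0.998
finger_force: 0.0
clk 6.53 pos [ 0.6178 -0.0611  0.0778] q [-0.34  1.05  0.71  1.72 -0.97  0.76  1.04] tool y deg 9.31 z [-2.e-04  8.e-04 -1.e+00]
to go, tool axes [-0.0008 -0.0009  0.0018]
rotvec to go [-0.     -0.0009  0.0018]
clock: 7.37
tool_pos: [0.6173, -0.0601, 0.0768]
eef_rot: [0.647, 0.762, 0.0, -0.001]
contact_force: [-1.3, -1.0, -0.3]
opening: 0.447
finger_force: 20.0
clk 7.37 pos [ 0.6173 -0.0601  0.0768] q [-0.34  1.05  0.71  1.72 -0.97  0.76  1.04] tool y deg 9.36 z [-0.0013  0.0014 -1.    ]
to go, tool axes [-0.0019 -0.0006  0.0008]
```

View pics/s3.png

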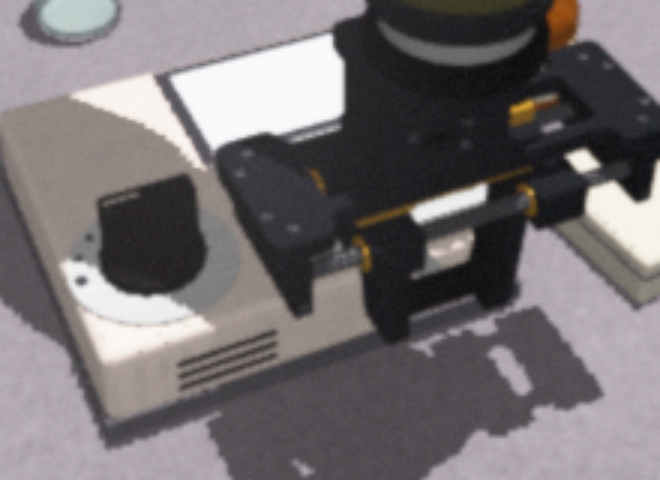

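The fingers hold the handle, with the opening at 39 mm against the 40 mm bar. Next I'll plan the arc.

```bash
cat >> h.py <<'E'
HG=np.array([.5945,.0791,.067]);EY=np.array([-np.sin(np.radians(9.2)),np.cos(np.radians(9.2)),0]);EX=np.array([EY[1],-EY[0],0])
def arc(a1,n):
    s=get_state();M=Ro.from_quat(s["eef_rot"]).as_matrix();g=s["tool_pos"]-.008*M[:,2]-HG
    a=np.arctan2(g[2],-g@EY);print("clk",round(s["clock"],2),"x",(g@EX).round(4),"r",np.hypot(g[2],g@EY).round(4),"a deg",np.degrees(a).round(1),"F",s["contact_force"].round(1),"open",round(s["opening"],3))
    A=np.linspace(a,np.radians(a1),n+1);Q=np.array([HG-.145*np.cos(t)*EY+[0,0,.145*np.sin(t)] for t in A]);Q[0]=HG+g-EX*(g@EX)
    for t,r in zip(A[1:],np.diff(Q,axis=0)@M):print(np.degrees(t).round(0),r.round(4))
E
python3 -c "
from h import *
arc(66,10);fix()"
```

```text
clk 7.42 x 0.0002 r 0.1421 a deg 7.2 F [-1.8 -0.6  0.6] open 0.451
13.0 [-0.0002 -0.     -0.015 ]
19.0 [ 0.0041 -0.     -0.0143]
25.0 [ 0.0056 -0.     -0.0138]
31.0 [ 0.007   0.     -0.0132]
37.0 [ 0.0083  0.     -0.0124]
42.0 [ 0.0095  0.     -0.0115]
48.0 [ 0.0106  0.     -0.0104]
54.0 [ 0.0116  0.     -0.0093]
60.0 [ 0.0125  0.     -0.008 ]
66.0 [ 0.0133  0.     -0.0067]
rotvec to go [-0.0011 -0.0016  0.0028]
```

```bash
python3 -m inch '-1 .0012 0 -.015 0 0 0;-1 .0041 0 -.0143 0 0 0;-1 .0056 0 -.0138 0 0 0;-1 .007 0 -.0132 0 0 0;-1 .0083 0 -.0124 0 0 0;-1 .0095 0 -.0115 0 0 0;-1 .0106 0 -.0104 0 0 0;-1 .0116 0 -.0093 0 0 0;-1 .0125 0 -.008 0 0 0;-1 .0133 0 -.0067 0 0 0;-1 0 0 0 0 0 0' 25
python3 -c "
from h import *
arc(125,10);fix()"
```

```text
clock: 8.33
tool_pos: [0.6035, 0.0239, 0.194]
eef_rot: [0.646, 0.763, 0.0, -0.0]
contact_force: [-4.4, -1.9, 3.5]
opening: 0.449
finger_force: 25.0
clk 8.33 x 0.0001 r 0.1462 a deg 67.5 F [-4.4 -1.9  3.5] open 0.449
73.0 [ 0.0141  0.0001 -0.0038]
79.0 [ 0.0141  0.0001 -0.0035]
85.0 [ 0.0144  0.0001 -0.002 ]
91.0 [ 0.0145  0.0001 -0.0006]
96.0 [0.0145 0.0001 0.0009]
102.0 [0.0144 0.0001 0.0023]
108.0 [0.0141 0.0001 0.0037]
114.0 [0.0136 0.0001 0.0051]
119.0 [0.013  0.0001 0.0065]
125.0 [0.0123 0.0001 0.0077]
rotvec to go [ 0.0001 -0.0006  0.0052]
```

```bash
python3 -m inch '-1 .0141 0 -.0038 0 0 0;-1 .0141 0 -.0035 0 0 0;-1 .0144 0 -.002 0 0 0;-1 .0145 0 -.0006 0 0 0;-1 .0145 0 .0009 0 0 0;-1 .0144 0 .0023 0 0 0;-1 .0141 0 .0037 0 0 0;-1 .0136 0 .0051 0 0 0;-1 .013 0 .0065 0 0 0;-1 .0123 0 .0077 0 0 0;-1 0 0 0 0 0 0'
python3 -c "
from h import *
arc(183,10);fix()"
```

```text
clock: 9.25
tool_pos: [0.5806, 0.1639, 0.1753]
eef_rot: [0.645, 0.764, 0.001, -0.002]
contact_force: [-3.7, 4.9, 3.6]
opening: 0.443
finger_force: 25.0
clk 9.25 x -0.0002 r 0.1446 a deg 126.4 F [-3.7  4.9  3.6] open 0.443
132.0 [0.0113 0.0001 0.0088]
138.0 [0.0101 0.0001 0.0101]
143.0 [0.009  0.0001 0.0111]
149.0 [0.0079 0.0001 0.0119]
155.0 [0.0067 0.0001 0.0126]
160.0 [0.0054 0.0001 0.0132]
166.0 [0.0041 0.     0.0137]
172.0 [0.0027 0.     0.014 ]
177.0 [0.0013 0.     0.0142]
183.0 [-0.0001  0.      0.0143]
rotvec to go [-0.0008 -0.0046  0.0075]
```

```bash
python3 -m inch '-1 .0113 0 .0088 0 0 .004;-1 .0101 0 .0101 0 0 0;-1 .009 0 .0111 0 0 0;-1 .0079 0 .0119 0 0 0;-1 .0067 0 .0126 0 0 0;-1 .0054 0 .0132 0 0 0;-1 .0041 0 .0137 0 0 0;-1 .0027 0 .014 0 0 0;-1 0 0 .008 0 0 0;-1 0 0 .004 0 0 0;-1 0 0 .003 0 0 0;-1 0 0 0 0 0 0'
python3 -c "
from h import *
arc(183,2);fix()"
```

```text
clock: 10.25
tool_pos: [0.5717, 0.2183, 0.0645]
eef_rot: [0.648, 0.762, 0.001, -0.002]
contact_force: [-3.2, 5.6, -1.4]
opening: 0.446
finger_force: 25.0
clk 10.25 x -0.0002 r 0.1411 a deg 177.7 F [-3.2  5.6 -1.4] open 0.446
180.0 [0.004  0.     0.0065]
183.0 [-0.0002  0.      0.0066]
rotvec to go [-0.0015 -0.0049  0.0002]
```

```bash
python3 -m inch '-1 .002 0 .003 0 0 0;-1 0 0 .003 0 0 0;-1 0 0 .002 0 0 0;-1 0 0 0 0 0 0;-1 0 0 0 0 0 0'
python3 -c "
from h import *
arc(183,1)"
```

```text
clock: 10.67
tool_pos: [0.5718, 0.2183, 0.0572]
eef_rot: [0.649, 0.761, 0.0, -0.001]
contact_force: [-4.2, 2.6, 2.8]
opening: 0.444
finger_force: 25.0
clk 10.67 x -0.0002 r 0.141 a deg -179.3 F [-4.2  2.6  2.8] open 0.444
183.0 [ 0.0038 -0.      0.0058]
```

```bash
python3 -m inch '-1 0 0 .002 0 0 0;-1 0 0 .002 0 0 0;-1 0 0 0 0 0 0'
python3 -m inch '-1 0 0 .002 0 0 0;-1 0 0 .002 0 0 0;-1 0 0 0 0 0 0'
python3 -c "
from h import *
arc(183,1)"
```

```text
clock: 10.92
tool_pos: [0.5719, 0.2181, 0.056]
eef_rot: [0.649, 0.761, 0.001, -0.001]
contact_force: [-9.5, 2.3, 21.8]
opening: 0.445
finger_force: 25.0
clock: 11.17
tool_pos: [0.5721, 0.2176, 0.0529]
eef_rot: [0.649, 0.761, 0.001, -0.001]
contact_force: [-11.5, 1.2, 29.7]
opening: 0.432
finger_force: 25.7
clk 11.17 x -0.0 r 0.1404 a deg -177.5 F [-11.5   1.2  29.7] open 0.432
183.0 [ 0.0046 -0.      0.0015]
```

```bash
python3 -m inch '-1 0 0 -.003 0 0 0;.9 0 0 0 0 0 0;.9 0 0 0 0 0 0;.9 0 0 0 0 0 0;.9 0 0 0 0 0 0;.9 0 0 0 0 0 0;.9 0 0 0 0 0 0;.9 0 0 0 0 0 0;.9 0 0 -.01 0 0 0;.9 0 0 -.02 0 0 0;.9 0 0 -.02 0 0 0;.9 0 0 -.02 0 0 0;.9 0 0 -.02 0 0 0;.9 0 0 -.02 0 0 0;.9 0 0 -.02 0 0 0;.9 0 0 -.02 0 0 0;.9 0 0 0 0 0 0'
python3 - <<'E'
from h import *
rel([.496,.0125,.2]);fix()
p,d=snapshot("side");X=cloud("side",p,d)
Y=(X-HG)@np.stack([EX,EY,[0,0,1]],1)
for a,b in((.02,.04),(.08,.098),(.13,.15)):
    m=(d>0)&(abs(Y[...,0])<(.05 if b<.1 else .018))&(Y[...,1]>a)&(Y[...,1]<b)&(X[...,2]>.05)&(X[...,2]<.12);print(a,m.sum(),np.percentile(X[m][:,2],[10,50,90]).round(4) if m.any() else 0)
E
```

```text
clock: 12.58
tool_pos: [0.5744, 0.2176, 0.2068]
eef_rot: [0.649, 0.761, 0.003, 0.002]
contact_force: [-0.0, 0.2, 1.3]
opening: 0.954
finger_force: 0.0
clk 12.58 pos [0.5744 0.2176 0.2068] q [-0.85  0.87  0.82  1.68 -0.77  0.93  0.43] tool y deg 9.11 z [ 0.0068  0.0027 -1.    ]
to go, tool axes [-0.1901 -0.11    0.0057]
rotvec to go [ 0.0071 -0.0016 -0.0015]
0.02 434 [0.0663 0.0692 0.0702]
0.08 385 [0.0658 0.0691 0.0703]
0.13 164 [0.0645 0.0701 0.0735]
```

The carrier lies flat on the window, with its top at about 0.070 at both ends. Next is the knob.

```bash
python3 -m inch '.9 -.0158 -.0092 0 .007 0 0;.9 -.0158 -.0092 0 0 0 0;.9 -.0158 -.0092 0 0 0 0;.9 -.0158 -.0092 0 0 0 0;.9 -.0158 -.0092 0 0 0 0;.9 -.0158 -.0092 0 0 0 0;.9 -.0158 -.0092 0 0 0 0;.9 -.0158 -.0092 0 0 0 0;.9 -.0158 -.0092 0 0 0 0;.9 -.0158 -.0092 0 0 0 0;.9 -.0158 -.0092 0 0 0 0;.9 -.0158 -.0092 0 0 0 0;.9 0 0 0 0 0 0'
python3 -m inch '.5 0 0 0 0 0 .121;.5 0 0 0 0 0 .121;.5 0 0 0 0 0 .121;.5 0 0 0 0 0 .121;.5 0 0 0 0 0 .121;.5 0 0 0 0 0 .121;.5 0 0 0 0 0 .121;.5 0 0 0 0 0 .121;.5 0 0 0 0 0 .121;.5 0 0 0 0 0 .121;.5 0 0 0 0 0 .121;.5 0 0 0 0 0 .121;.5 0 0 0 0 0 .121;.5 0 0 0 0 0 0;.5 0 0 0 0 0 0'
python3 - <<'E'
from h import *
rel([.496,.0125,.086]);fix(-80.8)
import pickle;c=camera_model("wrist");p,d=snapshot("wrist");cv2.imwrite("pics/w4.png",p[:,:,::-1]);np.save("pics/w4.npy",d);pickle.dump(c,open("pics/w4.pkl","wb"))
E
```

```text
clock: 13.72
tool_pos: [0.4912, 0.0096, 0.2026]
eef_rot: [0.651, 0.759, -0.004, -0.003]
contact_force: [-1.1, 0.1, 0.2]
opening: 0.949
finger_force: 0.0
clock: 14.97
tool_pos: [0.4931, 0.014, 0.2021]
eef_rot: [0.997, 0.081, -0.004, -0.0]
contact_force: [-0.3, 0.1, 0.1]
opening: 0.749
finger_force: 0.0
clk 14.97 pos [0.4931 0.014  0.2021] q [-0.67  0.85  1.03  2.03 -0.98  0.88 -0.48] tool y deg -80.73 z [-8.4e-03  3.0e-04 -1.0e+00]
to go, tool axes [0.0036 0.0022 0.1161]
rotvec to go [-0.0016  0.0082  0.0012]
```

View pics/w4.png

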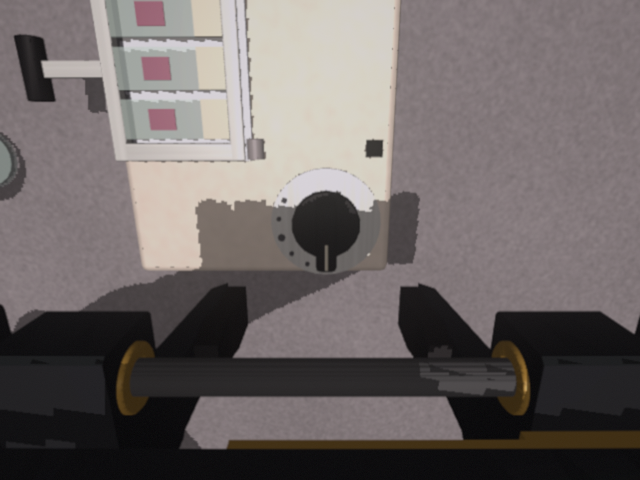

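The carrier lies on the window and the knob disc is at about (326,223). The wing's white line is at (326,258), at rest, and the third-stop dot is at (281,238).

```bash
python3 - <<'E'
from h import *
import pickle;c=pickle.load(open("pics/w4.pkl","rb"));p=cv2.imread("pics/w4.png");d=np.load("pics/w4.npy");X=cloud("wrist",p,d,c)
R=np.zeros((480,640),bool);R[180:275,285:370]=1
m=R&(p.max(2)<50)&(X[...,2]>.1)&(X[...,2]<.112);q=X[m][:,:2].astype(np.float32)
print(m.sum(),cv2.minAreaRect(q),np.median(X[m][:,2]))
m=R&(p.max(2)<50)&(X[...,2]>.065)&(X[...,2]<.075);q=X[m][:,:2].astype(np.float32);print(cv2.minEnclosingCircle(q))
for z,uv in((.07,(326,223)),(.07,(374,148))):
    o,v=ray(c,*uv);print((o+v*(z-o[2])/v[2]).round(4))
E
python3 -m inch '.5 .0036 .0022 .02 0 .008 0;.5 0 0 .02 0 0 0;.5 0 0 .02 0 0 0;.5 0 0 0 0 0 0;.5 0 0 0 0 0 0'
python3 -c "
from h import *
rel([.496,.0125,.086]);fix(-80.8)"
```

```text
1231 ((0.49573037028312683, 0.014032921753823757), (0.04404285550117493, 0.013848686590790749), 9.778457641601562) 0.10519291690127847
((0.4950752556324005, 0.013770855031907558), 0.02520277537405491)
[0.497  0.0137 0.07  ]
[ 0.5559 -0.0105  0.07  ]
clock: 15.43
tool_pos: [0.4966, 0.0119, 0.1425]
eef_rot: [0.997, 0.079, -0.0, -0.001]
contact_force: [0.8, -0.3, 0.2]
opening: 0.746
finger_force: 0.0
clk 15.43 pos [0.4966 0.0119 0.1425] q [-0.52  0.84  0.71  2.07 -0.99  0.62 -0.51] tool y deg -80.91 z [-9.0e-04  2.8e-03 -1.0e+00]
to go, tool axes [-0.0004 -0.0005  0.0565]
rotvec to go [-0.0029  0.0005 -0.0019]
```

```bash
python3 -m inch '.3 0 -.001 .019 0 0 0;.3 0 0 .019 0 0 0;.3 0 0 .0185 0 0 0;.3 0 0 0 0 0 0;.3 0 0 0 0 0 0'
python3 -c "
from h import *
rel([.4957,.013,.086]);fix(-80.8)"
```

```text
clock: 15.85
tool_pos: [0.497, 0.012, 0.0866]
eef_rot: [0.997, 0.078, 0.0, -0.0]
contact_force: [-0.6, 0.4, 1.4]
opening: 0.651
finger_force: 0.0
clk 15.85 pos [0.497  0.012  0.0866] q [-0.38  0.87  0.44  2.09 -0.99  0.4  -0.54] tool y deg -81.0 z [ 3.e-04  8.e-04 -1.e+00]
to go, tool axes [-0.0011 -0.0012  0.0006]
rotvec to go [-0.0008 -0.0004 -0.0035]
```

```bash
python3 -m inch '.3 -.0011 -.0012 0 0 0 -.003;-1 0 0 0 0 0 0;-1 0 0 0 0 0 0;-1 0 0 0 0 0 0;-1 0 0 0 0 0 0;-1 0 0 0 0 0 0;-1 0 0 0 0 0 0;-1 0 0 0 0 0 0;-1 0 0 0 0 0 0;-1 0 0 0 0 0 0;-1 0 0 0 0 0 0;-1 0 0 0 0 0 0' 30
python3 -c "
from h import *
rel([.4957,.013,.086]);fix(-80.8);s=get_state();print(s['contact_force'],s['moment'])"
```

```text
clock: 16.85
tool_pos: [0.4958, 0.0126, 0.0862]
eef_rot: [0.997, 0.08, 0.001, 0.0]
contact_force: [-0.1, -5.0, -1.1]
opening: 0.156
finger_force: 30.0
clk 16.85 pos [0.4958 0.0126 0.0862] q [-0.37  0.87  0.44  2.09 -0.99  0.4  -0.54] tool y deg -80.87 z [ 1.3e-03 -4.0e-04 -1.0e+00]
to go, tool axes [-0.0001 -0.0004  0.0002]
rotvec to go [ 0.0006 -0.0012 -0.0012]
[-0.0590513  -4.97484936 -1.09595883] [-1.01700652 -0.05680647  0.06418526]
```

```bash
cat >> h.py <<'E'
def kn():
    s=get_state();M=Ro.from_quat(s["eef_rot"]).as_matrix();a=np.degrees(np.arctan2(M[1,1],M[0,1]))
    print("knob deg",((-80.8-a)%360).round(2),"Mz",s["moment"][2].round(3),"F",s["contact_force"].round(1),"off",(M.T@(np.array([.4957,.013,.086])-s["tool_pos"])).round(4),"q",s["q"].round(2),"open",round(s["opening"],3))
E
for i in 1; do python3 -m inch '-1 0 0 0 0 0 .06;-1 0 0 0 0 0 .06;-1 0 0 0 0 0 .06;-1 0 0 0 0 0 0' >/dev/null; python3 -c "
from h import *
kn()"; python3 -m inch '-1 0 0 0 0 0 .06;-1 0 0 0 0 0 .06;-1 0 0 0 0 0 .06;-1 0 0 0 0 0 .06;-1 0 0 0 0 0 0' >/dev/null; python3 -c "
from h import *
kn()"; done
```

```text
knob deg 10.52 Mz 0.085 F [-0.1 -5.4  0.3] off [-0.0001 -0.0004  0.0002] q [-0.38  0.87  0.44  2.09 -0.99  0.4  -0.72] open 0.152
knob deg 24.25 Mz 0.055 F [ 1.5 -5.8  0.2] off [-0.0002 -0.0003  0.0002] q [-0.38  0.87  0.44  2.09 -0.99  0.4  -0.96] open 0.155
```

```bash
python3 -m inch '-1 0 0 0 0 0 .06;-1 0 0 0 0 0 .06;-1 0 0 0 0 0 .06;-1 0 0 0 0 0 0' >/dev/null; python3 -c "
from h import *
kn()"; python3 -m inch '-1 0 0 0 0 0 .06;-1 0 0 0 0 0 .06;-1 0 0 0 0 0 0' >/dev/null; python3 -c "
from h import *
kn()"
python3 -m inch '-1 0 0 0 0 0 .06;-1 0 0 0 0 0 .05;-1 0 0 0 0 0 0' >/dev/null; python3 -c "
from h import *
kn()"; python3 -m inch '-1 0 0 0 0 0 .05;-1 0 0 0 0 0 .04;-1 0 0 0 0 0 0' >/dev/null; python3 -c "
from h import *
kn()"
```

```text
knob deg 34.55 Mz 0.068 F [-0.  -5.1 -2.1] off [-0.0002 -0.0003  0.0002] q [-0.38  0.87  0.44  2.09 -0.99  0.4  -1.14] open 0.156
knob deg 41.44 Mz 0.036 F [ 0.9 -5.  -1. ] off [-0.0003 -0.0002  0.0002] q [-0.38  0.87  0.44  2.09 -0.99  0.4  -1.26] open 0.151
knob deg 47.71 Mz 0.034 F [ 0.8 -4.9 -0.7] off [-0.0003 -0.0002  0.0002] q [-0.38  0.87  0.44  2.09 -0.99  0.4  -1.37] open 0.158
knob deg 52.82 Mz 0.084 F [-0.  -4.5 -0.2] off [-0.0003 -0.0001  0.0002] q [-0.38  0.87  0.44  2.09 -0.99  0.4  -1.46] open 0.154
```

```bash
K='from h import *
kn()'
python3 -m inch '-1 0 0 0 0 0 .05;-1 0 0 0 0 0 .05;-1 0 0 0 0 0 0' >/dev/null; python3 -c "$K"
python3 -m inch '-1 0 0 0 0 0 .05;-1 0 0 0 0 0 .04;-1 0 0 0 0 0 0' >/dev/null; python3 -c "$K"
python3 -m inch '-1 0 0 0 0 0 .04;-1 0 0 0 0 0 0;-1 0 0 0 0 0 0' >/dev/null; python3 -c "$K"
python3 -m inch '-1 0 0 0 0 0 .035;-1 0 0 0 0 0 0;-1 0 0 0 0 0 0' >/dev/null; python3 -c "$K"
python3 -m inch '-1 0 0 0 0 0 .025;-1 0 0 0 0 0 0;-1 0 0 0 0 0 0' >/dev/null; python3 -c "$K"
```

```text
knob deg 58.58 Mz 0.128 F [-0.2 -4.8 -0.7] off [-0.0003 -0.0001  0.0002] q [-0.38  0.87  0.44  2.09 -0.99  0.4  -1.56] open 0.155
knob deg 63.73 Mz -0.02 F [-0.1 -4.6 -0.8] off [-0.0003 -0.0001  0.0002] q [-0.38  0.87  0.44  2.09 -0.99  0.4  -1.65] open 0.155
knob deg 65.93 Mz 0.018 F [-0.7 -5.4 -0.2] off [-0.0003 -0.0001  0.0002] q [-0.38  0.87  0.44  2.09 -0.99  0.4  -1.69] open 0.153
knob deg 67.93 Mz 0.001 F [-0.3 -5.7 -0.3] off [-0.0003 -0.0001  0.0002] q [-0.38  0.87  0.44  2.09 -0.99  0.4  -1.72] open 0.158
knob deg 69.36 Mz 0.051 F [ 1.  -4.5  0. ] off [-0.0003 -0.0001  0.0002] q [-0.38  0.87  0.44  2.09 -0.99  0.4  -1.75] open 0.16
```

```bash
K='from h import *
kn()'
python3 -m inch '-1 0 0 0 0 0 .022;-1 0 0 0 0 0 0;-1 0 0 0 0 0 0' >/dev/null; python3 -c "$K"
python3 -m inch '-1 0 0 0 0 0 .02;-1 0 0 0 0 0 0;-1 0 0 0 0 0 0' >/dev/null; python3 -c "$K
import pickle
c=camera_model('wrist');p,d=snapshot('wrist');cv2.imwrite('pics/w5.png',p[:,:,::-1]);np.save('pics/w5.npy',d);pickle.dump(c,open('pics/w5.pkl','wb'))
p,d=snapshot('scene');cv2.imwrite('pics/sc5.png',cv2.resize(p[130:290,240:450,::-1],None,fx=3,fy=3))"
```

```text
knob deg 70.62 Mz 0.075 F [ 0.3 -5.6 -1.2] off [-0.0003 -0.      0.0002] q [-0.38  0.87  0.44  2.09 -0.99  0.4  -1.77] open 0.157
knob deg 71.76 Mz 0.118 F [ 0.2 -5.5 -0.5] off [-0.0003 -0.      0.0002] q [-0.38  0.87  0.44  2.09 -0.99  0.4  -1.79] open 0.154
```

View pics/w5.png

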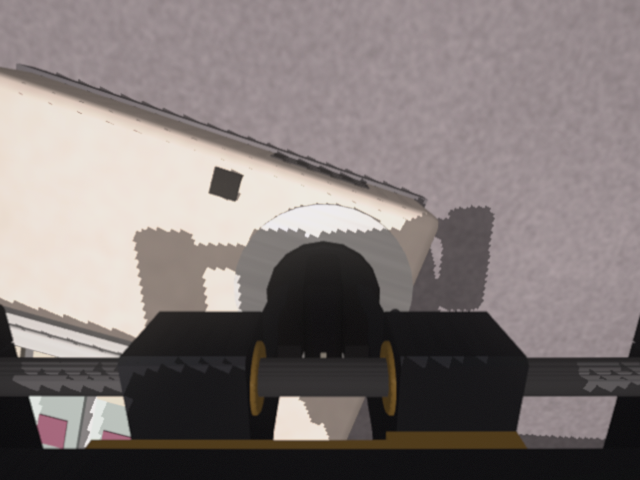

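View pics/sc5.png

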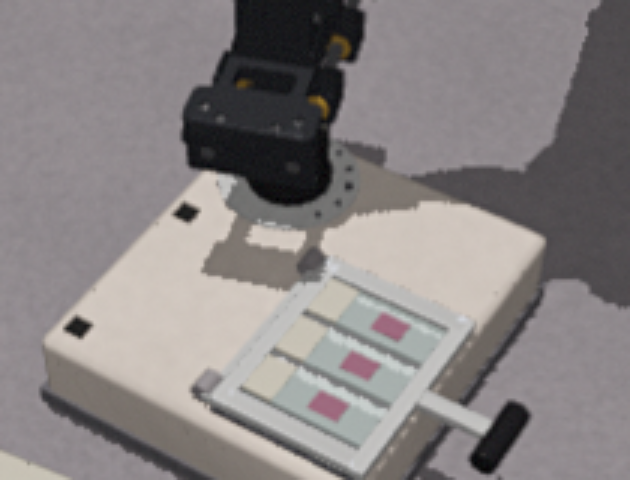

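The carrier is flat on the window, and the fingers hold the wing with its dots on the right at about (345,180). I'll average the moment before deciding.

```bash
cat > avg.py <<'E'
from h import *
v=[]
for i in range(10):
    snapshot("side");s=get_state();v.append([s["moment"][2],*s["contact_force"][:2]])
kn();print(np.mean(v,0).round(4),np.std(v,0).round(3))
E
python3 avg.py
python3 -m inch '-1 0 0 0 0 0 -.05;-1 0 0 0 0 0 0;-1 0 0 0 0 0 0' >/dev/null; python3 avg.py
```

```text
knob deg 71.76 Mz 0.072 F [-0.1 -5.6 -1.3] off [-0.0003 -0.      0.0002] q [-0.38  0.87  0.44  2.09 -0.99  0.4  -1.79] open 0.154
[ 0.0778  0.4811 -5.1961] [0.017 0.325 0.514]
knob deg 68.96 Mz 0.019 F [ 1.  -5.6 -0.3] off [-0.0003 -0.0001  0.0002] q [-0.37  0.87  0.43  2.09 -0.98  0.39 -1.76] open 0.158
[ 0.0347  0.5045 -5.3146] [0.013 0.602 0.496]
```

The averaged moment fits the click profile: 0.035 N m before the stop and 0.078 on the rising flank at about 72°. I'll go back to 71.8° and hold.

```bash
python3 -m inch '-1 0 0 0 0 0 .025;-1 0 0 0 0 0 .023;-1 0 0 0 0 0 0;-1 0 0 0 0 0 0;-1 0 0 0 0 0 0;-1 0 0 0 0 0 0;-1 0 0 0 0 0 0;-1 0 0 0 0 0 0'; python3 avg.py
```

```text
clock: 22.45
tool_pos: [0.4958, 0.0127, 0.0862]
eef_rot: [0.855, -0.519, 0.001, -0.0]
contact_force: [-0.0, -5.3, -0.8]
opening: 0.16
finger_force: 30.0
knob deg 71.71 Mz 0.083 F [ 0.1 -5.1 -0.9] off [-0.0003 -0.      0.0002] q [-0.37  0.87  0.43  2.09 -0.98  0.39 -1.8 ] open 0.156
[ 0.0713  0.4026 -5.3178] [0.029 0.344 0.574]
```

```bash
python3 -c "
from plant import r
print(r.finish_job())"
```

```text
the job is handed in; nothing more can be done
None
```

The carrier is flipped and lies flat on the window, and the job is handed in with the fingers holding the selector at about 71.7° (third stop 72°); the bottle, slide box and beaker were not touched, and no result was reported back.

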